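Close the vent ring of the silica canister and cap it for the night

TASK

Shut the silica canister for the night: turn the slim black knurled vent ring clockwise (seen from above) until it is snug on its gasket, without over-tightening it and without the gripper touching the fixed collars above and below it. Then put the white humidity cap all the way down over the canister's spigot and let go; leave the jar, the brass ring and the hex key where they are.

Things in the scene. Friction and masses are not known exactly. Their poses are not given: they have to be found in the camera images.
- vent_ring: Slim black steel knurled ring, 58 mm across, 10 mm high; origin on the canister's upright axis at half its height (82 mm above the bench), z up. Turns about z only. Its rim stands 4.5 mm out beyond the upper collar: grip it across its diameter from above in any direction, with 15 N or more, fingertips only 5 to 8 mm below its top. The lower collar is 1 mm under it and 8 mm wider in radius.
- index (a point): Top of the small index nub on the ring's top face, 27 mm from the axis. Turning clockwise from above closes the ring: first a steady drag of about 0.05 N m for 0.25 to 1.25 rad (differs, unseen), then it meets the gasket, which adds 2 N m per rad. Snug: the gasket's share is 0.2 to 0.37 N m, kept half a second; aim at 0.3 in all. More spoils it. Let go, it springs back a little and stays.
- canister: Fixed aluminium canister with its fixed collars and spigot, on a bolted round flange 120 mm across; origin on its axis on the flange's top (8 mm above the bench), z up. Heights above the bench: can 68 mm wide, 8 to 66 mm; lower collar 74 mm wide, 66 to 76; vent ring 77 to 87; upper collar 49 mm wide, 88 to 100; spigot 28 mm wide, 100 to 124.
- seat (a point): Point on the canister's axis at the top face of the upper collar (100 mm above the bench), where the spigot begins and the cap's rim comes to rest.
- cap_center (a point): Centre of the loose white plastic humidity cap, half-way up: a cup 40 mm in diameter and 40 mm high standing mouth down on the bench, z up; closed top 6 mm thick, bore about 31 mm wide and 34 mm deep. 40 g. Grip it across its diameter with the fingertips at least 5 mm above its rim. Fully down on the spigot its centre is 20 mm above point seat.
- jar: Bystander: cobalt glass sample jar with aluminium lid, 60 mm in diameter, 70 mm high; origin at the centre of its underside.
- neck_ring: Bystander: brass balloon neck ring lying flat, 72 mm outside diameter, 12 mm high; origin at the centre of its underside.
- hex_key: Bystander: black steel L-shaped hex key lying flat, long arm 90 mm along its x, short arm 31 mm, 6 mm thick; origin under the middle of the long arm.
Not all that is in view belongs to the job. What is shaped like the part that bears vent_ring but blue is not meant. Of the things like the part that bears cap_center, leave any that is blue; of the rest the smaller one is meant.

How it is judged:
By the outcome, as a careful person would: the job done as asked, in the order asked, and still so for the second after the job is handed in, with the robot touching nothing.
It also fails if it takes over 69 s, if anything falls off the work surface, if the arm or the gripper's body presses on something with over 40 N, if the wrist force passes 120 N, or if a joint passes its speed limit or range.

ROBOT

A 6-joint arm with a two-finger parallel gripper is mounted at the origin on the work surface. World frame = base frame: x ahead of the robot, y to its left, z up, the work surface at z = 0. Lengths are in m, angles in rad, forces in N, time in s.
With the tool pointing down it reaches from about 0.35 to 0.85 m from the base axis. Payload 8.1 kg.
Tool frame: the origin (TCP) lies midway between the tips of the shut fingers; the grasp point (between the pads) lies 19 mm behind it (robot.grip_point_offset is the distance from the TCP to the grasp point, in m); z points along the fingers, y is the line along which they close (so a half turn about z gives the same grasp; the last joint's range is limited). The gripper opens to 93 mm and grips with 3 to 60 N. Pads are 15 mm wide; open, the fingers measure 128 mm over their backs; the gripper's body (75 mm by 188 mm) begins 65 mm behind the grasp point.
Start: joints at [-1.236, 0.13, 1.488, -0, 1.523, -0.085], TCP at [0.245, -0.548, 0.219] pointing down, gripper open.
Joint ranges: [-2.96, 2.96], [-0.89, 2.26], [0.02, 2.5], [-1.34, 4.48], [0, 2.73], [-2.66, 2.66]. Speed limits (rad/s): [2.39, 2.39, 2.79, 3.14, 3.14, 3.14].

INTERFACE

Orientations are given as a rotation vector (axis times angle).
In Python, from plant import robot, read_camera, job gives the robot as it stands.
- The arm moves only by the shell command python3 -m inch 'ROWS' [FORCE]. ROWS is JSON, one flat list of numbers, 5 for each row, row after row: the shift along the world's x, y, z in mm, then the turn about the world's z in degrees, then the opening in per cent of the stroke, from 0 (shut) to 100 (fully open). In form: [dx, dy, dz, yaw, hand, dx, dy, dz, yaw, hand, ...]. A call has 1 to 10 rows; each row is the pose to reach, as a shift and turn from the pose commanded when the call began; what a row does not reach only later rows make up. A row lasts 1/12 s, in which the tool goes at most 41.7 mm and 7.16 degrees, less where a joint would pass 70% of its speed; a pose out of reach is approached as far as the arm can. A call with a gripper value outside its range is refused whole. The fingers move at their own pace and stop on an object; FORCE is the grip in N (left out, the last holds). Time passes only in rows, so rows that repeat a pose let the fingers close. It gives the time, the measured TCP pose, the force, the opening and the grip force at its end, in the units of the state.
- robot.read_state(): the state, without advancing time (a new reading comes with each control period).
- read_camera(name): name is "side" or "top"; returns a dict with "image" (400x640x3 uint8, blue, green, red), "K" (3x3 intrinsics, pixels), "extrinsics" (4x4, takes a point from world to camera coordinates). Camera axes: x right, y down, z forward; pixel columns grow to the right and rows downward; lengths in m; the calibration is good to about 2 mm. A picture is of the moment at which its call begins. There is no depth.
- job.close_job(): hands the job in; it is judged then, once.
The state is a dict: "t": time; "q": joint angles; "dq": joint speeds; "joint_torque": joint torques, N m; "tool_pos": TCP position; "orientation": TCP orientation; "force": force on the tool from outside, world axes, zero at the start; "wrist_torque": the same for the moment, N m; "opening": finger opening in m; "gripper_force": force on a finger pad.
Only numpy, scipy, OpenCV 4.12 (cv2) and the standard library are available. Lean on these libraries where they do the work, as an engineer would, in place of code of your own. Each camera call takes 0.05 s, during which the arm holds its last target. There are 200 camera calls.

## Working session

There is one attempt and no reset: what is moved stays moved. The work goes in short steps, Python scripts to look and compute and a shell command to move; the robot and the scene stay as the last step left them, time stands still between calls to the robot, and variables do not carry over. Pictures are saved under pics/ and viewed, at most 10 in all, crops included, and the job is handed in when it is done.

```bash
ls; mkdir -p pics
cat > h.py <<'E'
import numpy as np, cv2
from plant import robot, read_camera, job
def cam(n):
    c=read_camera(n); return c
def ray(c,u,v,z):
    K=np.array(c["K"]);T=np.array(c["extrinsics"]);R=T[:3,:3];t=T[:3,3]
    o=-R.T@t; d=R.T@np.linalg.inv(K)@np.array([u,v,1.]); return o+d*(z-o[2])/d[2]
def proj(c,p):
    K=np.array(c["K"]);T=np.array(c["extrinsics"]);q=K@(T[:3,:3]@np.array(p)+T[:3,3]); return q[:2]/q[2]
E
python3 - <<'E'
from h import *
for n in("top","side"):
    c=cam(n); cv2.imwrite(f"pics/{n}0.png",c["image"]); T=np.array(c["extrinsics"]);print(n,np.array(c["K"]).round(0).tolist(),(-T[:3,:3].T@T[:3,3]).round(3),T[2,:3].round(2))
s=robot.read_state();print(s["t"],s["tool_pos"],s["orientation"],s["opening"],robot.grip_point_offset)
E
```

```text
pics
top [[509.0, 0.0, 325.0], [0.0, 509.0, 205.0], [0.0, 0.0, 1.0]] [0.323 0.01  1.299] [ 0.18 -0.02 -0.98]
side [[380.0, 0.0, 324.0], [0.0, 380.0, 190.0], [0.0, 0.0, 1.0]] [0.164 0.479 0.588] [ 0.46 -0.6  -0.65]
0.1 [ 0.24437509 -0.54741362  0.21770905] [-3.07104132e+00 -6.54178019e-01  3.48763477e-04] 0.09296045749490084 0.0188
```

View pics/top0.png

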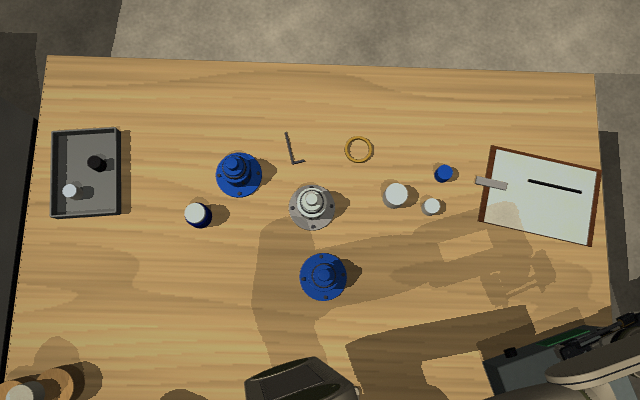

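View pics/side0.png

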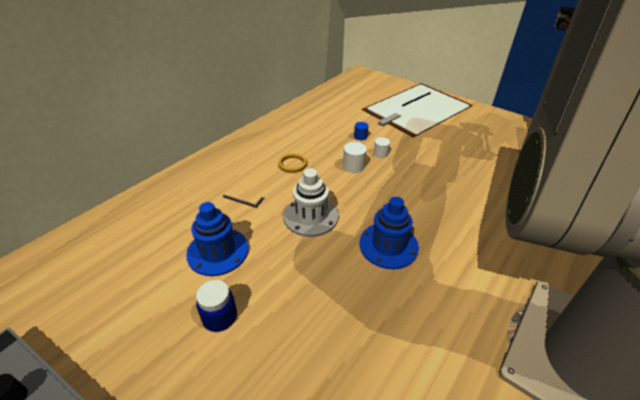

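Top view candidates: for the canister, aluminium (312,205), and blue (238,172) and (323,276), which are not meant. For the cap, large white (397,194), small white (432,206), blue (444,173), plus a white item in the tray (70,190). I choose (312,205) and (432,206), and will check them in one crop.

Run:
```python
from h import *
c=cam("top");s=cam("side")
a=cv2.resize(c["image"][150:250,280:460],None,fx=4.4,fy=4.4,interpolation=cv2.INTER_CUBIC)[:,:790]
b=cv2.resize(s["image"][130:240,270:400],None,fx=3,fy=3)
t=cv2.resize(c["image"][170:220,50:110],None,fx=3,fy=3)
o=np.zeros((600,800,3),np.uint8);o=np.zeros((440+0,790,3),np.uint8);o[:a.shape[0],:a.shape[1]]=a
cv2.imwrite("pics/crop.png",o)
w=np.zeros((330,600,3),np.uint8);w[:,:390]=b;w[:150,400:580]=t;cv2.imwrite("pics/crop2.png",w)
def fit(c,box,thr=170):
    x0,y0,x1,y1=box;im=c["image"][y0:y1,x0:x1];hsv=cv2.cvtColor(im,cv2.COLOR_BGR2HSV)
    m=((hsv[...,1]<60)&(hsv[...,2]>thr)).astype(np.uint8)
    n,l,st,ce=cv2.connectedComponentsWithStats(m);i=1+np.argmax(st[1:,4]);return ce[i]+[x0,y0],st[i]
for nm,box,z in(("big",(375,175,415,218),.06),("small",(418,190,446,222),.04),("spig",(300,185,325,215),.124),("tray",(55,178,85,202),.04)):
    ce,st=fit(c,box);print(nm,ce.round(1),st,ray(c,*ce,z).round(4))
for nm,box in(("small",(372,136,392,160)),("spig",(300,165,322,186))):
    ce,st=fit(s,box);print("side",nm,ce.round(1),st)
```

```text
big [396.  193.5] [ 11   8  22  22 370] [ 0.5796 -0.1916  0.06  ]
small [431.7 205.2] [  7   8  15  15 174] [ 0.5562 -0.2853  0.04  ]
spig [309.7 200.5] [  1   6  19  20 209] [0.5435 0.0225 0.124 ]
tray [ 68.9 190.1] [  8   6  13  13 132] [0.5681 0.6254 0.04  ]
side small [382.  141.2] [  3   1  15   9 105]
side spig [310.  172.3] [ 4  3 13  9 90]
```

View pics/crop.png

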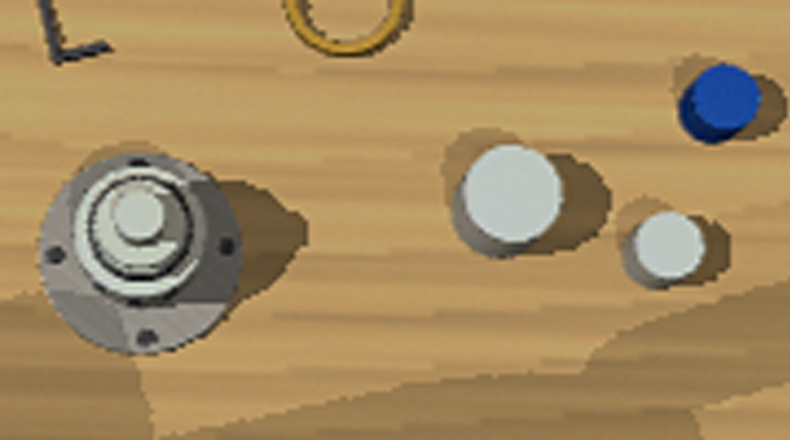

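View pics/crop2.png

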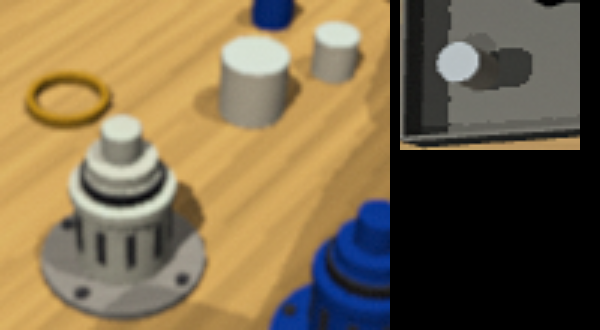

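The crops confirm the choice. The aluminium canister's spigot top is at (311.6,199.3) in top and (310.7,172.3) in side. The small white cap's top is at (432,205.4) in top, about 40 mm wide. The big one is 54 mm, and the tray item is 32 mm and lies outside the area.

```bash
python3 - <<'E'
from h import *
c=cam("top");s=cam("side")
for n,a,b,z in(("spig",(311.6-.4,199.3-.4),(310.7-.3,172.3-.3),.124),("cap",(431.9,205.2),(382,141.6),.04)):
    print(n,ray(c,*a,z).round(4),ray(s,*b,z).round(4))
print("flange",ray(c,311.3,207.1,.008).round(4), ray(s,311-.3,130+258/3-.3,.008))
# ring search in both cams: fit dark ellipse of ring
for nm,cc in(("top",c),("side",s)):
    print(nm,[proj(cc,(.541,.02,z)).round(1) for z in(.008,.087,.124)])
E
python3 -m inch '[0,0,0,0,100]' 20
```

```text
spig [0.5474 0.0191 0.124 ] [0.5479 0.0206 0.124 ]
cap [ 0.5562 -0.2858  0.04  ] [ 0.5543 -0.28    0.04  ]
flange [0.5481 0.0191 0.008 ] [0.54490859 0.02507969 0.008     ]
top [array([310.9, 209.8]), array([310.8, 204.4]), array([310.7, 201.6])]
side [array([313.6, 215.2]), array([313.4, 187.5]), array([313.3, 173.2])]
t: 0.38
tool_pos: [0.2446, -0.5478, 0.2185]
orientation: [-3.072, -0.655, 0.0]
force: [0.1, -0.1, -0.2]
opening: 0.0929
gripper_force: 0.0
```

```bash
python3 -m inch '[30,57,0,5,100,60,114,0,10,100,90,170,0,15,100,120,227,0,20,100,150,284,0,25,100,180,341,0,30,100,210,398,-10,35,100,240,455,-20,40,100,270,512,-35,46,100,303,567,-50,46,100]' 20
```

```text
t: 1.22
tool_pos: [0.4398, -0.1786, 0.2027]
orientation: [2.565, 1.811, 0.001]
force: [1.1, -1.2, 0.7]
opening: 0.0929
gripper_force: 0.0
```

```bash
python3 -m inch '[40,77,0,0,100,80,150,0,0,100,100,190,-40,0,100,100,190,-40,0,100,100,190,-40,0,100,100,190,-40,0,100,100,190,-40,0,100,100,190,-40,0,100]' 20
```

```text
t: 1.88
tool_pos: [0.5388, 0.0098, 0.1618]
orientation: [-2.571, -1.805, 0.002]
force: [0.6, -0.6, -0.2]
opening: 0.0929
gripper_force: 0.0
```

```bash
python3 -m inch '[9,9.5,0,0,100,9,9.5,-40,0,100,9,9.5,-70,0,100,9,9.5,-81,0,100,9,9.5,-81,0,100,9,9.5,-81,0,100,9,9.5,-81,0,100]' 20
python3 - <<'E'
from h import *
c=cam("side");cv2.imwrite("pics/s1.png",cv2.resize(c["image"][60:260,220:420],None,fx=3,fy=3,interpolation=cv2.INTER_CUBIC))
s=robot.read_state();print(s["tool_pos"],s["force"],s["wrist_torque"],s["q"])
E
```

```text
t: 2.47
tool_pos: [0.5495, 0.0182, 0.0836]
orientation: [2.572, 1.801, 0.004]
force: [-0.1, 0.8, -0.2]
opening: 0.0927
gripper_force: 0.0
[0.54980468 0.01840051 0.08387961] [ 0.08479845  0.0985602  -0.07122329] [-0.02222673 -0.06429432 -0.01245897] [-5.97066891e-02  9.90072636e-02  1.77506122e+00 -6.88144726e-05
  1.26356517e+00  2.89180613e-01]
```

View pics/s1.png

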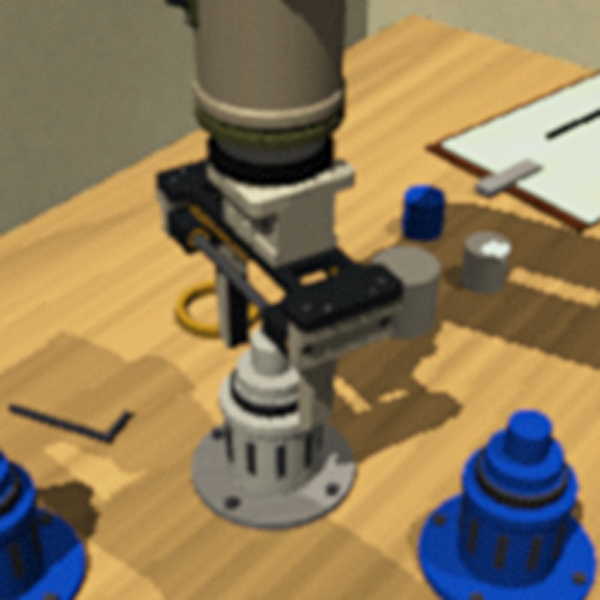

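The side view shows the spigot (265,350) between the open fingers, tips near (225,335) and (315,425), with nothing touching. Next I let the arm settle and check the height.

```bash
python3 -m inch '[0,0,0,0,100,0,0,0,0,100,0,0,0,0,100]' 20
python3 - <<'E'
from h import *
c=cam("side");y=np.array([.94,-.342,0])
p=np.array(robot.read_state()["tool_pos"]);print(p)
for k in(-.046,.046,-.064,.064):print(k,((proj(c,p+k*y)-[220,60])*3).round())
print(((proj(c,(.5478,.0195,.124))-[220,60])*3).round())
E
```

```text
t: 2.77
tool_pos: [0.5488, 0.019, 0.0822]
orientation: [2.572, 1.803, 0.002]
force: [-0.5, 0.4, -0.1]
opening: 0.0928
gripper_force: 0.0
[0.5484841  0.01904401 0.08189439]
-0.046 [308. 421.]
0.046 [240. 347.]
-0.064 [323. 437.]
0.064 [228. 334.]
[272. 335.]
```

```bash
python3 -m inch '[0,0,0,0,65,0,0,0,0,65,0,0,0,0,65,0,0,0,0,65,0,0,0,0,50,0,0,0,0,50,0,0,0,0,50,0,0,0,0,50,0,0,0,0,50]' 20
python3 - <<'E'
from h import *
s=robot.read_state();print(s["tool_pos"],s["force"],s["wrist_torque"],s["opening"],s["gripper_force"])
E
```

```text
t: 3.57
tool_pos: [0.549, 0.0187, 0.0812]
orientation: [2.571, 1.802, 0.002]
force: [5.3, -2.0, -4.0]
opening: 0.0573
gripper_force: 20.0
[0.54903305 0.01868273 0.08124753] [ 5.29358868 -2.02800775 -4.02524555] [-0.29179876 -0.84182781  0.01843098] 0.05726185382675391 19.989775121212006
```

```bash
cat > st.py <<'E'
from h import *
s=robot.read_state();R=cv2.Rodrigues(np.array(s["orientation"]))[0]
print("pos",s["tool_pos"].round(4) if hasattr(s["tool_pos"],"round") else s["tool_pos"],"F",np.round(s["force"],2),"T",np.round(s["wrist_torque"],3),"op",round(s["opening"],4),"g",round(s["gripper_force"],1),"yaw",round(np.degrees(np.arctan2(R[1,1],R[0,1])),2),"q6",s["q"][5])
E
python3 -m inch '[1.2,-0.5,0,0,50,1.2,-0.5,0,0,50,1.2,-0.5,0,0,50]' 30; python3 st.py; python3 -m inch '[0,0,0,-2,50,0,0,0,-4,50,0,0,0,-6,50,0,0,0,-8,50,0,0,0,-10,50,0,0,0,-12,50,0,0,0,-14,50,0,0,0,-14,50,0,0,0,-14,50]' 30; python3 st.py
```

```text
t: 3.82
tool_pos: [0.5492, 0.0186, 0.0812]
orientation: [-2.572, -1.803, 0.0]
force: [-1.4, 0.6, 1.4]
opening: 0.0568
gripper_force: 30.0
pos [0.5492 0.0186 0.0812] F [-1.41  0.57  1.4 ] T [ 0.18   0.246 -0.011] op 0.0568 g 30.0 yaw -19.95 q6 0.288591796068274
t: 4.57
tool_pos: [0.549, 0.0187, 0.0812]
orientation: [-2.772, -1.478, 0.001]
force: [-2.7, 0.8, 3.6]
opening: 0.0573
gripper_force: 30.0
pos [0.549  0.0187 0.0812] F [-2.73  0.78  3.57] T [ 0.278  0.596 -0.045] op 0.0573 g 30.0 yaw -33.88 q6 0.531903321556932
```

```bash
python3 -m inch '[0.4,0,0,-1,50,0.4,0,0,-2,50,0.4,0,0,-3,50,0.4,0,0,-4,50,0.4,0,0,-5,50]' 30; python3 st.py;  python3 -m inch '[0,0,0,0,50,0,0,0,0,50]' 30; python3 st.py
```

```text
t: 4.98
tool_pos: [0.549, 0.0188, 0.0812]
orientation: [-2.834, -1.353, 0.002]
force: [-6.4, 1.2, 6.6]
opening: 0.0572
gripper_force: 30.0
pos [0.549  0.0188 0.0812] F [-6.4   1.18  6.64] T [0.411 1.104 0.077] op 0.0572 g 30.0 yaw -38.98 q6 0.6209243829715769
t: 5.15
tool_pos: [0.549, 0.0188, 0.0812]
orientation: [-2.834, -1.353, 0.002]
force: [-5.7, 0.9, 5.7]
opening: 0.0572
gripper_force: 30.0
pos [0.549  0.0188 0.0812] F [-5.66  0.91  5.71] T [ 0.38   1.076 -0.049] op 0.0572 g 30.0 yaw -38.94 q6 0.6203074275187354
```

```bash
python3 -m inch '[-0.8,0.2,0,-1,50,-0.8,0.2,0,-2,50,-0.8,0.2,0,-3,50,-0.8,0.2,0,-4,50,-0.8,0.2,0,-5,50]' 30; python3 st.py;  python3 -m inch '[0,0,0,-1,50,0,0,0,-2,50,0,0,0,-3,50,0,0,0,-4,50]' 30; python3 st.py
```

```text
t: 5.57
tool_pos: [0.5489, 0.0188, 0.0812]
orientation: [-2.892, -1.226, -0.0]
force: [-2.2, 1.3, 2.9]
opening: 0.0571
gripper_force: 30.0
pos [0.5489 0.0188 0.0812] F [-2.17  1.3   2.9 ] T [0.353 0.488 0.069] op 0.0571 g 30.0 yaw -44.05 q6 0.7095806980059471
t: 5.9
tool_pos: [0.5489, 0.0188, 0.0812]
orientation: [-2.933, -1.125, -0.0]
force: [-2.5, 2.4, 4.1]
opening: 0.057
gripper_force: 30.0
pos [0.5489 0.0188 0.0812] F [-2.54  2.41  4.11] T [0.511 0.495 0.026] op 0.057 g 30.0 yaw -48.04 q6 0.7793224084010569
```

```bash
python3 -m inch '[-0.2,0.2,0.2,-1,50,-0.2,0.2,0.2,-2,50,-0.2,0.2,0.2,-3,50,-0.2,0.2,0.2,-4,50]' 30; python3 st.py;  python3 -m inch '[0,0,0,-1,50,0,0,0,-2,50,0,0,0,-3,50,0,0,0,-4,50]' 30; python3 st.py
```

```text
t: 6.23
tool_pos: [0.5488, 0.0189, 0.0812]
orientation: [2.971, 1.021, 0.0]
force: [0.9, 1.9, 0.2]
opening: 0.0569
gripper_force: 30.0
pos [0.5488 0.0189 0.0812] F [0.94 1.86 0.18] T [ 0.341 -0.001  0.081] op 0.0569 g 30.0 yaw -52.05 q6 0.8495222494891834
t: 6.57
tool_pos: [0.5487, 0.0189, 0.0812]
orientation: [3.005, 0.917, 0.0]
force: [2.0, 0.9, -3.4]
opening: 0.0569
gripper_force: 30.0
pos [0.5487 0.0189 0.0812] F [ 2.03  0.85 -3.44] T [ 0.305 -0.239  0.084] op 0.0569 g 30.0 yaw -56.05 q6 0.919320571736989
```

```bash
python3 -m inch '[0,0,0,-1,50,0,0,0,-2,50,0,0,0,-3,50]' 30; python3 st.py
```

```text
t: 6.82
tool_pos: [0.5487, 0.0189, 0.0813]
orientation: [-3.028, -0.838, -0.0]
force: [1.9, 1.2, -2.8]
opening: 0.0568
gripper_force: 30.0
pos [0.5487 0.0189 0.0813] F [ 1.91  1.18 -2.83] T [ 0.357 -0.306  0.167] op 0.0568 g 30.0 yaw -59.05 q6 0.9716011279352211
```

```bash
python3 -m inch '[0,0,0,-1,50]' 30; python3 st.py;python3 -m inch '[0,0,0,-1,50]' 30; python3 st.py
```

```text
t: 6.9
tool_pos: [0.5487, 0.019, 0.0813]
orientation: [-3.035, -0.812, -0.0]
force: [2.6, 0.3, -2.5]
opening: 0.0569
gripper_force: 30.0
pos [0.5487 0.019  0.0813] F [ 2.57  0.32 -2.46] T [ 0.354 -0.371  0.218] op 0.0569 g 30.0 yaw -60.04 q6 0.9890674720108583
t: 6.98
tool_pos: [0.5487, 0.019, 0.0813]
orientation: [-3.042, -0.785, -0.0]
force: [2.6, 2.2, -4.3]
opening: 0.0569
gripper_force: 30.0
pos [0.5487 0.019  0.0813] F [ 2.58  2.2  -4.25] T [ 0.376 -0.383  0.162] op 0.0569 g 30.0 yaw -61.04 q6 1.0065193119047755
```

```bash
python3 -m inch '[0,0,0,-1,50]' 30; python3 st.py;python3 -m inch '[0,0,0,-1,50]' 30; python3 st.py; for i in 1 2 3; do python3 -m inch '[0,0,0,0,50]' 30 >/dev/null; python3 st.py; done
```

```text
t: 7.07
tool_pos: [0.5487, 0.019, 0.0813]
orientation: [-3.048, -0.759, -0.0]
force: [3.2, 2.0, -3.1]
opening: 0.0572
gripper_force: 30.0
pos [0.5487 0.019  0.0813] F [ 3.23  1.98 -3.14] T [ 0.473 -0.473  0.272] op 0.0572 g 30.0 yaw -62.04 q6 1.023988820136253
t: 7.15
tool_pos: [0.5487, 0.019, 0.0813]
orientation: [-3.055, -0.732, -0.0]
force: [3.1, 0.8, -4.0]
opening: 0.0573
gripper_force: 30.0
pos [0.5487 0.019  0.0813] F [ 3.15  0.85 -3.96] T [ 0.424 -0.488  0.339] op 0.0573 g 30.0 yaw -63.04 q6 1.041415145046346
pos [0.5487 0.019  0.0813] F [ 2.81  1.41 -3.77] T [ 0.404 -0.526  0.175] op 0.0571 g 30.0 yaw -63.04 q6 1.0412964100719757
pos [0.5487 0.019  0.0813] F [ 2.61  0.8  -3.95] T [ 0.46  -0.528  0.134] op 0.0574 g 30.0 yaw -62.95 q6 1.039764319757583
pos [0.5486 0.019  0.0813] F [ 4.42  1.81 -5.18] T [ 0.498 -0.528  0.141] op 0.057 g 30.0 yaw -62.93 q6 1.0395277295165384
```

```bash
python3 -m inch '[0,0,0,-0.5,50,0,0,0,-1,50]' 30; python3 st.py; for i in 1 2 3; do python3 -m inch '[0,0,0,0,50,0,0,0,0,50,0,0,0,0,50]' 30 >/dev/null; python3 st.py; done
```

```text
t: 7.57
tool_pos: [0.5487, 0.019, 0.0813]
orientation: [-3.061, -0.707, -0.0]
force: [3.3, 2.2, -4.9]
opening: 0.0569
gripper_force: 30.0
pos [0.5487 0.019  0.0813] F [ 3.27  2.17 -4.94] T [ 0.494 -0.625  0.344] op 0.0569 g 30.0 yaw -63.98 q6 1.0578770678414855
pos [0.5486 0.019  0.0813] F [ 3.61  2.54 -4.77] T [ 0.557 -0.641  0.143] op 0.0569 g 30.0 yaw -63.94 q6 1.0570878400313333
pos [0.5486 0.019  0.0813] F [ 4.23  2.04 -6.01] T [ 0.649 -0.695  0.207] op 0.0568 g 30.0 yaw -63.95 q6 1.0571867185465458
pos [0.5486 0.019  0.0813] F [ 4.58  2.21 -6.07] T [ 0.661 -0.679  0.212] op 0.0568 g 30.0 yaw -63.94 q6 1.0571406196658824
```

```bash
python3 -m inch '[0,0,0,0,100,0,0,0,0,100,0,0,0,0,100,0,0,0,0,100,0,0,0,0,100,0,0,0,0,100]' 20; python3 st.py; python3 -m inch '[0,0,30,0,100,0,0,70,0,100,0,0,90,0,100,0,0,90,0,100]' 20
python3 - <<'E'
from h import *
c=cam("side");cv2.imwrite("pics/s2.png",cv2.resize(c["image"][60:260,220:420],None,fx=3,fy=3,interpolation=cv2.INTER_CUBIC))
E
python3 -m inch '[0,-40,0,0,100,0,-80,0,0,100,0,-120,0,0,100,0,-160,0,0,80,0,-200,0,0,75,4,-240,0,2,70,8,-280,0,4,70,8,-303,0,4,70,8,-303,0,4,70,8,-303,0,4,70]' 20;python3 -m inch '[0,0,0,0,70,0,0,0,0,70,0,0,0,0,70,0,0,0,0,70]'; python3 st.py
```

```text
t: 8.82
tool_pos: [0.5487, 0.0188, 0.0815]
orientation: [3.061, 0.708, -0.0]
force: [-0.3, -0.5, 0.3]
opening: 0.0907
gripper_force: 0.0
pos [0.5487 0.0188 0.0815] F [-0.33 -0.46  0.28] T [-0.042 -0.028  0.048] op 0.0907 g 0.0 yaw -63.96 q6 1.0572360509533114
t: 9.15
tool_pos: [0.5521, 0.0187, 0.1779]
orientation: [3.058, 0.707, 0.015]
force: [0.6, 0.2, 1.6]
opening: 0.0931
gripper_force: 0.0
t: 10.03
tool_pos: [0.5555, -0.2848, 0.1693]
orientation: [-3.033, -0.81, 0.003]
force: [-0.3, -0.6, 0.2]
opening: 0.0655
gripper_force: 0.0
t: 10.37
tool_pos: [0.5569, -0.2828, 0.1714]
orientation: [-3.033, -0.817, -0.0]
force: [-0.7, -0.4, 0.2]
opening: 0.0652
gripper_force: 0.0
pos [ 0.5569 -0.2828  0.1714] F [-0.66 -0.43  0.21] T [-0.017  0.021  0.005] op 0.0652 g 0.0 yaw -59.86 q6 0.49262407397630514
```

View pics/s2.png

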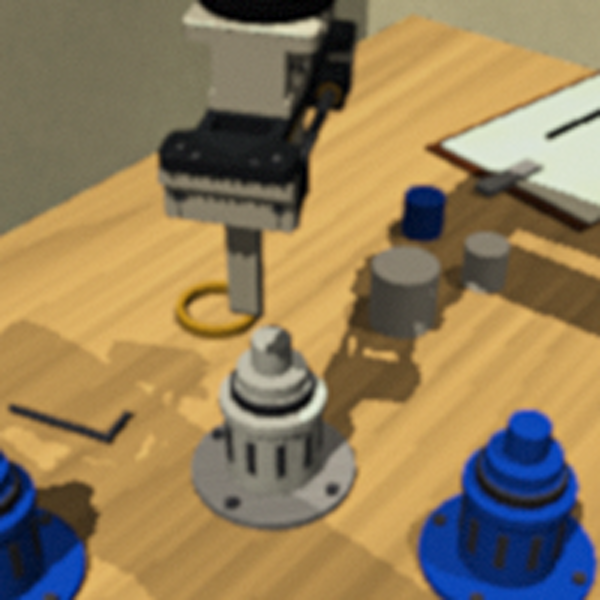

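The canister stands untouched, the ring is level, and the hand is clear of it. Next I descend on the cap at crop (487,260) and centre it by two crossed squeezes.

```bash
python3 -m inch '[0,-1.5,-40,0,70,0,-1.5,-80,0,70,0,-1.5,-120,0,70,0,-1.5,-145,0,70,0,-1.5,-157,0,70,0,-1.5,-157,0,70,0,-1.5,-157,0,70,0,-1.5,-157,0,70]' 5; python3 st.py; python3 -m inch '[0,0,0,0,55,0,0,0,0,45,0,0,0,0,40,0,0,0,0,35,0,0,0,0,35,0,0,0,0,35,0,0,0,0,35]' 5; python3 st.py
```

```text
t: 11.03
tool_pos: [0.5586, -0.2865, 0.0172]
orientation: [3.031, 0.814, 0.004]
force: [0.5, 0.7, -0.1]
opening: 0.065
gripper_force: 0.0
pos [ 0.5586 -0.2865  0.0172] F [ 0.46  0.68 -0.13] T [ 0.038 -0.031 -0.022] op 0.065 g 0.0 yaw -59.93 q6 0.49037672798981513
t: 11.62
tool_pos: [0.557, -0.2858, 0.015]
orientation: [3.034, 0.814, 0.001]
force: [-0.9, 0.3, 5.4]
opening: 0.0397
gripper_force: 5.0
pos [ 0.557  -0.2858  0.015 ] F [-0.91  0.34  5.44] T [ 0.156  0.149 -0.047] op 0.0397 g 5.0 yaw -59.95 q6 0.49038781262982106
```

```bash
python3 -m inch '[0,0,0,0,70,0,0,0,0,70,0,0,0,0,70,0,0,0,0,70]' 5; python3 -m inch '[0,0,0,7,70,0,0,0,14,70,0,0,0,21,70,0,0,0,28,70,0,0,0,35,70,0,0,0,42,70,0,0,0,49,70,0,0,0,56,70,0,0,0,63,70,0,0,0,70,70]' 5;  python3 -m inch '[0,0,0,7,70,0,0,0,14,70,0,0,0,20,70,0,0,0,20,70,0,0,0,20,40,0,0,0,20,35,0,0,0,20,35,0,0,0,20,35,0,0,0,20,35]' 5; python3 st.py
```

```text
t: 11.95
tool_pos: [0.5564, -0.2854, 0.0139]
orientation: [-3.034, -0.814, 0.001]
force: [0.4, -0.6, 0.2]
opening: 0.0618
gripper_force: 0.0
t: 12.78
tool_pos: [0.5565, -0.2854, 0.0141]
orientation: [-2.011, -2.413, 0.0]
force: [0.2, 0.1, -0.1]
opening: 0.0647
gripper_force: 0.0
t: 13.53
tool_pos: [0.5566, -0.2855, 0.0143]
orientation: [-1.571, -2.721, 0.0]
force: [0.5, -0.1, -0.6]
opening: 0.0404
gripper_force: 5.0
pos [ 0.5566 -0.2855  0.0143] F [ 0.52 -0.06 -0.64] T [ 0.017 -0.192 -0.045] op 0.0404 g 5.0 yaw 30.0 q6 -1.0793981311000258
```

```bash
python3 -m inch '[0,0,0,0,35,0,0,0,0,35,0,0,20,0,35,0,0,55,0,35,0,0,90,0,35,0,0,120,0,35,0,0,145,0,35,0,0,145,0,35,0,0,145,0,35]' 15; python3 -m inch '[0,35,0,0,35,0,70,0,0,35,0,105,0,0,35,0,140,0,0,35,0,175,0,0,35,0,210,0,0,35,-4,245,0,0,35,-8,275,0,0,35,-8,295,0,0,35,-8,304,0,0,35]' 15; python3 -m inch '[0,0,0,0,35,0,0,0,0,35,0,0,0,0,35,0,0,0,0,35,0,0,0,0,35,0,0,0,0,35]' 15; python3 st.py
python3 - <<'E'
from h import *
c=cam("side");cv2.imwrite("pics/s3.png",cv2.resize(c["image"][90:240,240:400],None,fx=4,fy=4,interpolation=cv2.INTER_CUBIC))
E
```

```text
t: 14.28
tool_pos: [0.5579, -0.2863, 0.1618]
orientation: [1.568, 2.717, -0.0]
force: [0.3, -0.1, -0.5]
opening: 0.0401
gripper_force: 15.0
t: 15.12
tool_pos: [0.547, 0.0213, 0.1572]
orientation: [-1.565, -2.72, 0.001]
force: [-0.2, -0.7, -0.5]
opening: 0.0399
gripper_force: 15.0
t: 15.62
tool_pos: [0.5487, 0.0175, 0.1593]
orientation: [1.571, 2.72, -0.0]
force: [0.4, 0.2, 0.3]
opening: 0.0402
gripper_force: 15.0
pos [0.5487 0.0175 0.1593] F [0.44 0.21 0.3 ] T [-0.038 -0.117 -0.013] op 0.0402 g 15.0 yaw 29.97 q6 -0.5845847350835234
```

View pics/s3.png

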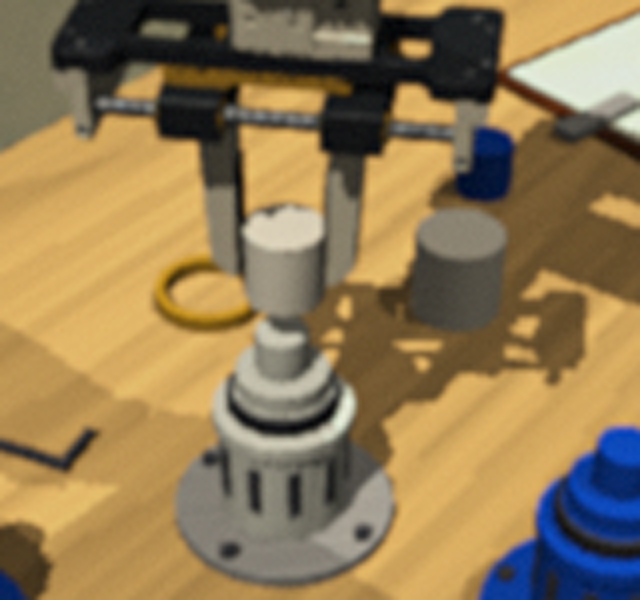

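The cap, at (285,260), is held upright over the spigot at (280,345). Next I settle, correct, and lower with force checks.

```bash
python3 -m inch '[0,0,0,0,35,0,0,0,0,35,0,0,0,0,35,0,0,0,0,35]' 15; python3 st.py
```

```text
t: 16.0
tool_pos: [0.5486, 0.0184, 0.1594]
orientation: [1.569, 2.721, 0.0]
force: [1.0, 0.0, -0.4]
opening: 0.0396
gripper_force: 15.0
pos [0.5486 0.0184 0.1594] F [ 0.96  0.04 -0.42] T [ 0.032 -0.144 -0.031] op 0.0396 g 15.0 yaw 30.05 q6 -0.5843257530453047
```

```bash
python3 -m inch '[0,0.5,-5,0,35,0,0.5,-10,0,35,0,0.5,-15,0,35,0,0.5,-18,0,35,0,0.5,-21,0,35,0,0.5,-24,0,35,0,0.5,-27,0,35,0,0.5,-27,0,35,0,0.5,-27,0,35]' 15; python3 st.py
```

```text
t: 16.75
tool_pos: [0.5485, 0.0189, 0.1322]
orientation: [-1.569, -2.721, 0.0]
force: [-0.0, 0.8, 0.6]
opening: 0.0399
gripper_force: 15.0
pos [0.5485 0.0189 0.1322] F [-0.02  0.8   0.63] T [-0.026 -0.101  0.023] op 0.0399 g 15.0 yaw 30.05 q6 -0.5833818488867681
```

No contact force with the cap 6 mm over the spigot. Continue down.

```bash
python3 -m inch '[0,0,-3,0,35,0,0,-6,0,35,0,0,-9,0,35,0,0,-12,0,35,0,0,-15,0,35,0,0,-16,0,35,0,0,-16,0,35]' 15; python3 st.py;  python3 -m inch '[0,0,-1,0,35,0,0,-1.5,0,35,0,0,-2,0,35,0,0,-2,0,35,0,0,-2,0,35]' 15; python3 st.py
```

```text
t: 17.33
tool_pos: [0.5483, 0.0189, 0.1158]
orientation: [-1.569, -2.721, 0.001]
force: [-0.1, 0.0, -0.8]
opening: 0.0404
gripper_force: 15.0
pos [0.5483 0.0189 0.1158] F [-0.13  0.   -0.81] T [ 0.002 -0.15   0.011] op 0.0404 g 15.0 yaw 30.05 q6 -0.5833886795496676
t: 17.75
tool_pos: [0.5487, 0.0189, 0.1144]
orientation: [1.569, 2.721, 0.0]
force: [0.2, -0.0, -0.5]
opening: 0.0401
gripper_force: 15.0
pos [0.5487 0.0189 0.1144] F [ 0.17 -0.02 -0.48] T [ 0.023 -0.156 -0.008] op 0.0401 g 15.0 yaw 30.05 q6 -0.5834163920877741
```

```bash
python3 -m inch '[0,0,-0.4,0,35,0,0,-0.8,0,35,0,0,-0.8,0,35,0,0,-0.8,0,35]' 15; python3 st.py
```

```text
t: 18.08
tool_pos: [0.5488, 0.0189, 0.1143]
orientation: [1.569, 2.721, 0.0]
force: [-3.1, -0.2, 4.7]
opening: 0.04
gripper_force: 15.0
pos [0.5488 0.0189 0.1143] F [-3.1  -0.17  4.7 ] T [-0.067  0.433  0.04 ] op 0.04 g 15.0 yaw 30.05 q6 -0.5834478982022299
```

Contact came at exactly 100 mm above the bench grasp height, so the cap is seated. Release and retreat.

```bash
python3 -m inch '[0,0,0,0,45,0,0,0,0,60,0,0,0,0,85,0,0,0,0,85,0,0,0,0,85,0,0,0,0,85]' 15; python3 -m inch '[0,0,10,0,85,0,0,25,0,85,0,0,50,0,85,0,0,80,0,85,0,0,100,0,85,0,-40,110,0,85,0,-80,110,0,85,0,-120,110,0,85,0,-150,110,0,85,0,-150,110,0,85]'; python3 -m inch '[0,0,0,0,85,0,0,0,0,85,0,0,0,0,85,0,0,0,0,85,0,0,0,0,85]'
python3 - <<'E'
from h import *
c=cam("side");d=cam("top")
a=cv2.resize(c["image"][130:240,270:380],(440,440),interpolation=cv2.INTER_CUBIC);b=cv2.resize(d["image"][160:240,270:350],(340,340),interpolation=cv2.INTER_CUBIC)
o=np.zeros((440,790,3),np.uint8);o[:,:440]=a;o[:340,445:785]=b;cv2.imwrite("pics/f.png",o)
E
```

```text
t: 18.58
tool_pos: [0.5486, 0.0189, 0.1134]
orientation: [-1.57, -2.721, 0.0]
force: [0.3, 1.0, -1.0]
opening: 0.0704
gripper_force: 0.0
t: 19.42
tool_pos: [0.5483, -0.1364, 0.2245]
orientation: [1.575, 2.716, -0.003]
force: [-0.0, 1.0, 0.1]
opening: 0.0788
gripper_force: 0.0
t: 19.83
tool_pos: [0.5488, -0.1299, 0.2237]
orientation: [-1.567, -2.723, -0.0]
force: [0.1, -0.1, -0.3]
opening: 0.0794
gripper_force: 0.0
```

View pics/f.png

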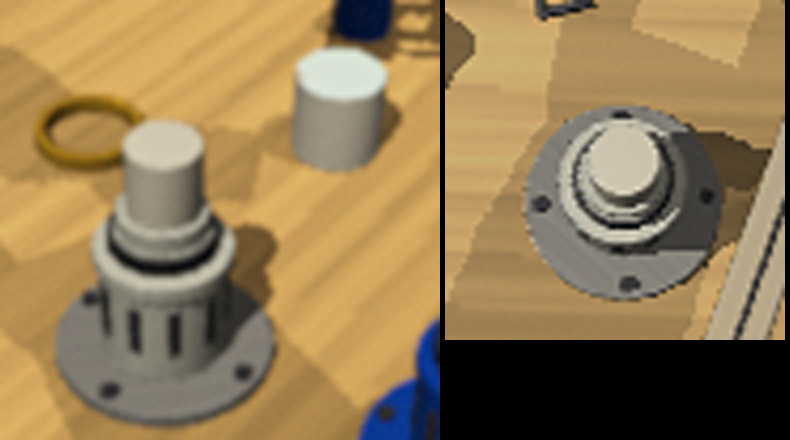

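The cap (165,175) sits upright and fully down on the upper collar, and nothing touches it.

```bash
python3 -c "
from plant import job
print(job.close_job())"
```

```text
the job is handed in; nothing more can be done
None
```

The job is handed in, with no verdict returned: I turned the vent ring about 44° clockwise to an estimated 0.25–0.28 N m gasket torque and held it over half a second, then seated the white cap fully on the spigot and let go, with the arm clear and the jar, brass ring and hex key not handled.

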